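# Unlock the microscope carriage and push it home

### The job

Load the covered dish under the microscope: with a fingertip on the lever's upright pin, swing the lever round, clockwise seen from above, until the eccentric cam's low point faces the carriage, and only then push the carriage forward by its upright end plate until it is fully home against the end stop. Only push: the dish must ride along in its nest, never lifted or tipped, and everything standing around must stay where it is. Finish with the carriage home, the cam still at its low point and the hand clear.

Things in the scene. Friction and masses are not known exactly. Their poses are not given: they have to be found in the camera images.
- station: Grey fixed bed, 490 x 150 x 12 mm. Origin on the table under the carriage's centre line; x = the way the carriage is pushed (to the microscope), y = the cam's side, z up; 'station' mm are in this frame. Bed: x -190 to 300, y -55 to 95. The microscope stands at its +x end.
- cam (a joint): Angle (rad) of the steel eccentric cam, growing clockwise seen from above: 0 hard stop, high side to the carriage; 3.14 low point to the carriage, lever along station +x, parallel to the carriage; 3.7 hard stop. Starts at 0 to 1.0, blocking the carriage. Disc radius 26 mm, centre 12 mm off the axis, 29 to 41 mm above the table. Friction holds it where it is left (2 N at the pin turns it).
- cam_axis (a point): Centre of the cam's pivot, on its upright axis, 47 mm above the table, at station x -40, y 58.
- lever_pin (a point): Upright steel pin, 12 mm diameter, 47 to 80 mm above the table, at the end of the cam's dark lever (12 mm wide, 41 to 47 mm high). Origin on the pin's axis, 64 mm above the table, 60 mm from the cam axis. At cam 0 the lever points to station -x, then swings over +y (away from the carriage) to +x. Within its swing all else is under 50 mm high.
- carriage (a joint): Travel (m) of the aluminium carriage along station +x: 0 fully back (start), 0.1 fully home at the stop. About 3 N of friction, no spring. Its side lug (20 mm long, reaching y = 42, 28 to 42 mm high, at x -110 to -90 when back) meets the cam after 15 to 25 mm unless the cam is near its low point.
- push_plate (a point): Point on the rear face of the carriage's upright end plate, 55 mm above the table, on the centre line, at station x -170 when fully back. The plate is 50 mm wide (y), 12 mm thick, 28 to 74 mm high; push its rear face along +x of the station.
- objective (a point): Tip of the fixed microscope's objective, 85 mm above the table, over station x 150, y 0: keep clear. Microscope foot 47 mm high from x = 190; limb, head and black eyepiece (to about 360 mm high) all at x above 120, |y| below 45. Lever and end plate are worked at x below 60.
- nest (a point): Middle of the dish's nest on the carriage's front, 35 mm above the table; carriage deck 28 mm high, four strips 6 mm high around a 60 mm square. Where the dish's middle stays while it is seated.
- dish_mid (a point): Middle of the loose round covered clear dish riding in the nest, 57 mm diameter over its lid, 16 mm high, 40 g; half-way up; z axis up.
- vial_mid (a point): Bystander: small glass vial, 24 mm diameter, 45 mm high, upright on the table near the cam; half-way up.
- jar_mid (a point): Bystander: amber jar, 44 mm diameter, 55 mm high, upright on the table beside the bed on the cam side; half-way up.
- slide_box_mid (a point): Bystander: grey box 85 x 35 x 30 mm on the table on the other side of the bed; centre.
- loupe_mid (a point): Bystander: black loupe, 38 mm diameter, 35 mm high, on the table on the other side of the bed; half-way up.
- marker_mid (a point): Bystander: black marker pen lying on the table, 14 mm thick, about 120 mm long; centre.
- cup_mid (a point): Bystander: white mug, 72 mm diameter, 85 mm high; half-way up.
- clip_case_mid (a point): Bystander: flat white case 120 x 50 x 22 mm; centre.
Things that resemble listed ones, but are neither listed nor needed, are in the scene too. There is more than one size of the part that bears dish_mid; the job needs the middle-sized.

How it is judged:
On the way, in this order (a step that is already met when the one before it is completed fails the run):
1. the cam's low point faces the carriage while the carriage is still back (value of joint cam between 2.69159 and 3.59159 rad and value of joint carriage below 0.03 m), for 0.2 s.
2. the carriage is fully home against its stop (value of joint carriage above 0.096 m), for 0.2 s.
At the end, for the whole second after the job is handed in: The carriage is within 4 mm of its stop and at rest, the cam at rest within 0.45 rad of its low point, the dish seated upright in its nest (within 12 mm, 0.2 rad), and every bystander within 20 mm of where it began (value of joint cam between 2.69159 and 3.59159 rad and value of joint carriage above 0.096 m and velocity of joint carriage between -0.005 and 0.005 m/s and velocity of joint cam between -0.05 and 0.05 rad/s and distance between dish_mid and nest below 0.012 m and angle between dish_mid's own z axis and vertical below 0.2 rad and distance of each of vial_mid, jar_mid, slide_box_mid, loupe_mid, marker_mid, cup_mid, clip_case_mid from where it was at the start of the episode below 0.02 m); the robot touches nothing.
It fails at once if the carriage is forced past a cam that is not at its low point (value of joint carriage above 0.035 m and value of joint cam below 2.4 rad).
It fails at once if the dish is lifted, tipped or knocked out of its nest (distance between dish_mid and nest above 0.012 m or angle between dish_mid's own z axis and vertical above 0.2 rad).
It fails at once if a bystander is moved, knocked over or lifted (distance of any of vial_mid, jar_mid, slide_box_mid, loupe_mid, marker_mid, cup_mid, clip_case_mid from where it was at the start of the episode above 0.02 m).
It also fails if it takes over 54 s, if anything falls off the work surface, if the arm or the gripper's body presses on something with over 40 N, if the wrist force passes 120 N, or if a joint passes its speed limit or range.

### The arm

A 6-joint arm with a two-finger parallel gripper is mounted at the origin on the work surface. World frame = base frame: x ahead of the robot, y to its left, z up, the work surface at z = 0. Lengths are in m, angles in rad, forces in N, time in s.
With the tool pointing down it reaches from about 0.3 to 1 m from the base axis. Payload 5.1 kg.
Tool frame: the origin (TCP) lies midway between the tips of the shut fingers; the grasp point (between the pads) lies 19 mm behind it; z points along the fingers, y is the direction in which the jaws open and shut (so a half turn about z gives the same grasp; the last joint's range is limited). The gripper opens to 95 mm and grips with 3 to 60 N. Pads are 20 mm wide; open, the fingers measure 119 mm over their backs; the gripper's body (75 mm by 180 mm) begins 59 mm behind the grasp point.
Start: joints at [-1.356, 0.124, 1.65, -0, 1.367, -0.083], TCP at [0.191, -0.621, 0.215] pointing down, gripper open.
Joint ranges: [-2.61, 2.61], [-1.02, 2.33], [0.03, 2.71], [-1.35, 4.49], [0.32, 2.68], [-2.91, 2.91]. Speed limits (rad/s): [2.57, 2.57, 3.14, 3.14, 3.14, 3.14].

### API

Orientations are given as a unit quaternion [x, y, z, w].
In Python, from cell import readout, eyes, finish_job gives the robot as it stands.
- The arm moves only by the shell command python3 -m inch 'ROWS' [FORCE]. ROWS is JSON, a list of rows, each a list of 7 numbers: the shift along the tool's x, y, z in cm, then the turn, a rotation vector about the tool's x, y, z in rad, then the closure, from 0 (fully open) to 1 (shut). In form: [[tx, ty, tz, ax, ay, az, fingers], ...]. A call has exactly 10 rows; each row is the pose to reach, as a shift and turn from the pose measured when the call began, along the tool's axes at that moment; what a row does not reach only later rows make up. A row lasts 1/10 s, in which the tool goes at most 50 mm and 8.59 degrees, less where a joint would pass 70% of its speed; a pose out of reach is approached as far as the arm can. A call with a gripper value outside its range is refused whole. The fingers move at their own pace and stop on an object; FORCE is the grip in N (left out, the last holds). Time passes only in rows, so rows that repeat a pose let the fingers close, or fill a call up. It gives the time, the measured TCP pose, the force and the opening at its end, in the units of the state.
- readout.observe(): the state, without advancing time (a new reading comes with each control period).
- eyes.capture(name): name is "scene" or "top" or "wrist"; returns a dict with "img" (480x640x3 uint8, red, green, blue), "z_map" (480x640 float32, m along the optical axis (not along the pixel's ray), 0 where there is no reading), "fov_y" (degrees; the focal length in pixels is half the picture's height over the tangent of half this angle, whatever the lens; pixels are square), "cx", "cy" (the principal point, pixels), "k1" (the pictures are not rectified: a ray, as slopes to the right and down, at radius r is drawn at 1 + k1 r^2 times it, then the intrinsics apply), "world_to_cam" (4x4, takes a point from world to camera coordinates); the wrist camera has in their place "mount" (4x4, takes a point from camera to tool coordinates, whose origin is the TCP and whose axes are the flange's). Camera axes: x right, y down, z forward; pixel columns grow to the right and rows downward; lengths in m; the calibration is good to about 2 mm. A picture is of the moment at which its call begins: read the wrist's pose just before it.
- finish_job(): hands the job in, once; it reports no verdict.
The state is a dict: "t": time; "joint_positions": joint angles; "qvel": joint speeds; "joint_efforts": joint torques, N m; "position": TCP position; "ee_rot": TCP orientation; "ft_force": force on the tool from outside, world axes, zero at the start; "moment": the same for the moment, N m; "finger_gap": finger opening in m.
Only numpy, scipy, OpenCV 4.12 (cv2) and the standard library are available. Lean on these libraries where they do the work, as an engineer would, in place of code of your own. Each camera call takes 0.05 s, during which the arm holds its last target.

## Working session

There is one attempt and no reset: what is moved stays moved. The work goes in short steps, Python scripts to look and compute and a shell command to move; the robot and the scene stay as the last step left them, time stands still between calls to the robot, and variables do not carry over. Pictures are saved under pics/ and viewed, and the job is handed in when it is done.

```bash
ls; mkdir -p pics
cat > h.py <<'E'
import numpy as np, cv2
from cell import readout, eyes
def cam(n):
    s=readout.observe(); c=eyes.capture(n); c['s']=s; return c
E
python3 - <<'E'
from h import *
print(readout.observe())
for n in ("scene","top","wrist"):
    c=cam(n); cv2.imwrite(f"pics/{n}0.png",c["img"][:,:,::-1])
    np.savez(f"{n}0.npz",**{k:v for k,v in c.items() if k!='s'})
    print(n,{k:v for k,v in c.items() if k not in('img','z_map','s')}, (c['z_map']>0).mean())
E
```

```text
pics
{'t': 0.0, 'joint_positions': array([-1.35562576e+00,  1.24486849e-01,  1.65165627e+00, -3.64827504e-05,
        1.36750421e+00, -8.25804077e-02]), 'qvel': array([-1.94549829e-06,  1.82533501e-03, -1.82641141e-03, -4.77335053e-04,
        2.83211618e-03, -1.48319812e-03]), 'joint_efforts': array([-1.48460575e-03, -4.17609215e+01, -3.59932995e+01,  7.72789749e-02,
        4.90814529e-02, -1.97617337e-04]), 'position': array([ 0.19052846, -0.62078022,  0.21340935]), 'ee_rot': array([ 9.88937427e-01,  1.48329735e-01, -8.58801177e-05, -1.02389548e-03]), 'ft_force': array([-0.09496106, -1.54062079, -0.38519383]), 'moment': array([-0.00644142, -0.0254345 , -0.00453146]), 'finger_gap': 0.09542439147322158}
scene {'fov_y': 48.435128343266605, 'cx': 320.2353497081629, 'cy': 241.30051634418604, 'k1': -0.06441890795262625, 'world_to_cam': array([[ 0.48415929,  0.87469686, -0.02225282, -0.34913998],
       [ 0.58150659, -0.34066858, -0.7387794 , -0.19027103],
       [-0.65378886,  0.34474675, -0.67357985,  1.47618948],
       [ 0.        ,  0.        ,  0.        ,  1.        ]])} 0.9961621
[... 176 characters left out ...]
642,  0.11171341],
       [-0.99847993, -0.01628374, -0.05265606,  0.50831162],
       [ 0.05246156,  0.01214916, -0.99854904,  1.32139722],
       [ 0.        ,  0.        ,  0.        ,  1.        ]])} 0.99607421875
wrist {'fov_y': 59.37423253530432, 'cx': 328.834138468586, 'cy': 240.63117802458683, 'k1': -0.05116286291432492, 'mount': array([[-2.27324190e-04, -9.71295161e-01, -2.37877403e-01,
         6.69298720e-02],
       [ 9.99999969e-01, -1.95593007e-04, -1.56995331e-04,
        -1.00000867e-03],
       [ 1.05961649e-04, -2.37877431e-01,  9.71295175e-01,
        -1.70870116e-01],
       [ 0.00000000e+00,  0.00000000e+00,  0.00000000e+00,
         1.00000000e+00]])} 0.9955436197916666
```

View pics/scene0.png

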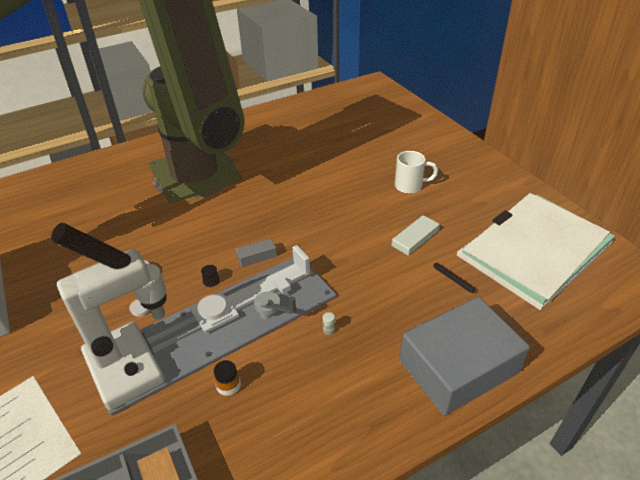

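View pics/top0.png

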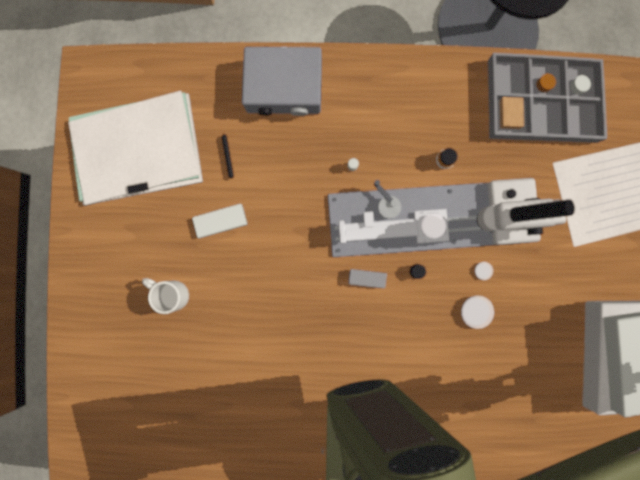

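View pics/wrist0.png

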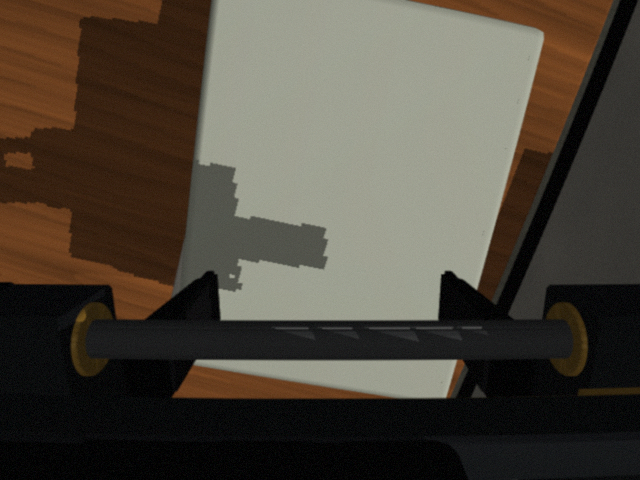

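The top view shows the station at cols 330–540, rows 180–255, with its +x to the right (world −y) and the cam side up. The cam is near (390,207), the lever pin near (378,184) and the carriage end plate near (345,230).

Run:
```python
import cv2
a=cv2.imread("pics/top0.png")[130:280,310:510]; cv2.imwrite("pics/top0c.png",cv2.resize(a,(800,600),interpolation=cv2.INTER_CUBIC))
a=cv2.imread("pics/scene0.png")[230:400,180:360]; cv2.imwrite("pics/scene0c.png",cv2.resize(a,(630,595),interpolation=cv2.INTER_CUBIC))
```

```text
(no output)
```

View pics/top0c.png

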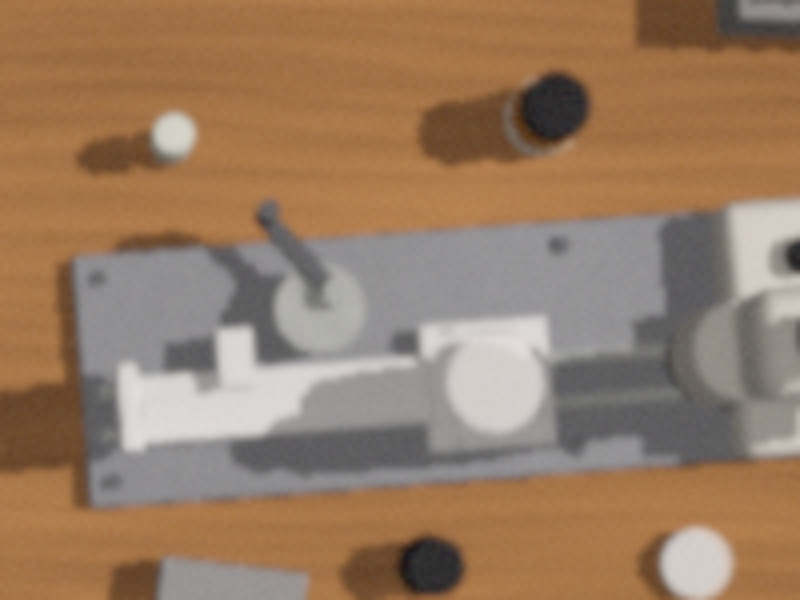

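View pics/scene0c.png

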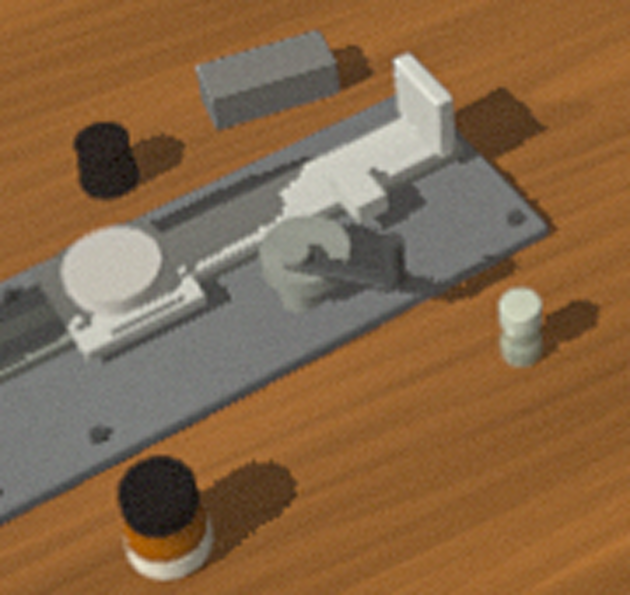

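The crop shows the bed's rear corners at (73,258) and (92,505). The pin top is at (268,212), the plate top runs along (128,365–450), the vial is at (173,135) and the dish at (495,385). The candidates for the dish are the one in the nest, px (433,227), and two white discs, px (477,312) and (484,271), standing off the station. The one in the nest is the one I want.

```bash
cat >> h.py <<'E'
def K(c):
    f=240/np.tan(np.radians(c['fov_y'])/2); return np.array([[f,0,c['cx']],[0,f,c['cy']],[0,0,1.]])
def w2c(c):
    if 'world_to_cam' in c: return c['world_to_cam']
    from scipy.spatial.transform import Rotation as R
    T=np.eye(4);T[:3,:3]=R.from_quat(c['s']['ee_rot']).as_matrix();T[:3,3]=c['s']['position']
    return np.linalg.inv(T@c['mount'])
def ray(c,uv):
    k=float(c['k1']); p=cv2.undistortPointsIter(np.array(uv,float).reshape(-1,1,2),K(c),np.array([k,0,0,0,0]),None,None,(3,50,1e-10)).reshape(-1,2)
    M=np.linalg.inv(w2c(c)); d=np.c_[p,np.ones(len(p))]@M[:3,:3].T
    return M[:3,3],d
def onz(c,uv,z):
    o,d=ray(c,uv); z=np.broadcast_to(z,len(d)); return o+d*((z-o[2])/d[:,2])[:,None]
def proj(c,P):
    M=w2c(c); return cv2.projectPoints(np.array(P,float).reshape(-1,3),cv2.Rodrigues(M[:3,:3])[0],M[:3,3],K(c),np.array([float(c['k1']),0,0,0,0]))[0].reshape(-1,2)
E
python3 - <<'E'
from h import *
c=dict(np.load("top0.npz"))
f=lambda L:[((x+.5)/4-.5+310,(y+.5)/4-.5+130) for x,y in L]
P=onz(c,f([(73,258),(92,505),(720,212),(268,212),(128,365),(128,450),(173,135),(320,305)]),[.012,.012,.012,.080,.074,.074,.045,.041])
np.set_printoptions(precision=4,suppress=True);print(P)
# x axis from top edge of bed
import math
ex=P[2]-P[0];ex[2]=0;ex/=np.linalg.norm(ex);ey=np.array([-ex[1],ex[0],0])
print(ex,np.degrees(math.atan2(ex[1],ex[0])),np.linalg.norm(P[1]-P[0]))
O=((P[0]-95*.001*ey+190e-3*ex)+(P[1]+55e-3*ey+190e-3*ex))/2;O[2]=0
print('O',O)
for q in P: print(1000*np.array([(q-O)@ex,(q-O)@ey]))
ca=O-.04*ex+.058*ey; print('cam',ca)
v=P[3]-ca; print(np.hypot(*v[:2]),'cam angle',math.atan2(v@ey,-(v@ex)))
# verify scale with scene
s=dict(np.load("scene0.npz"))
T=lambda x,y,z:O+x/1000*ex+y/1000*ey+np.array([0,0,z/1000])
pts=[T(-190,-55,12),T(-190,95,12),T(-40,58,47),T(-164,25,74),T(-164,-25,74),T(0,0,36),P[3],T(300,95,12)]
for n,cc in(("scene",s),("top",c)):
  im=cc['img'][:,:,::-1].copy()
  for u in proj(cc,pts): cv2.circle(im,tuple(int(round(t)) for t in u),1,(0,0,255),-1)
  im=im[230:400,180:360] if n=="scene" else im[130:280,310:510]
  cv2.imwrite(f"pics/{n}_ov.png",cv2.resize(im,None,fx=3.5,fy=3.5,interpolation=cv2.INTER_NEAREST))
E
```

```text
[[ 0.5938  0.1112  0.012 ]
 [ 0.4484  0.0976  0.012 ]
 [ 0.6287 -0.2749  0.012 ]
 [ 0.6136  0.0018  0.08  ]
 [ 0.5267  0.079   0.074 ]
 [ 0.479   0.0783  0.074 ]
 [ 0.6624  0.0543  0.045 ]
 [ 0.5655 -0.032   0.041 ]]
[ 0.09   -0.9959  0.    ] -84.83845869695624 0.14602746523840351
O [ 0.5183 -0.0866  0.    ]
[-190.2018   93.0135]
[-189.7982  -53.0135]
[197.4314  93.0135]
[-79.5016 102.8641]
[-164.2024   23.2226]
[-167.7695  -24.3386]
[-127.4469  156.2314]
[-50.2147  51.9569]
cam [ 0.5725 -0.0416  0.    ]
0.05977596249036966 cam angle 0.848876017958834
```

View pics/scene_ov.png

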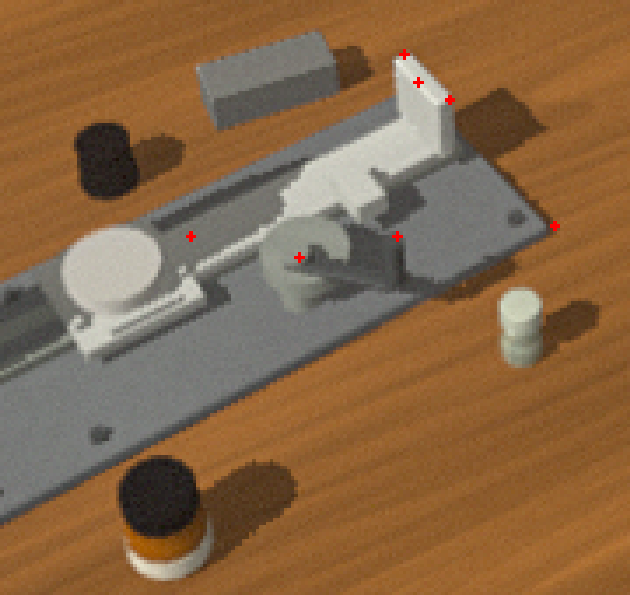

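View pics/top_ov.png

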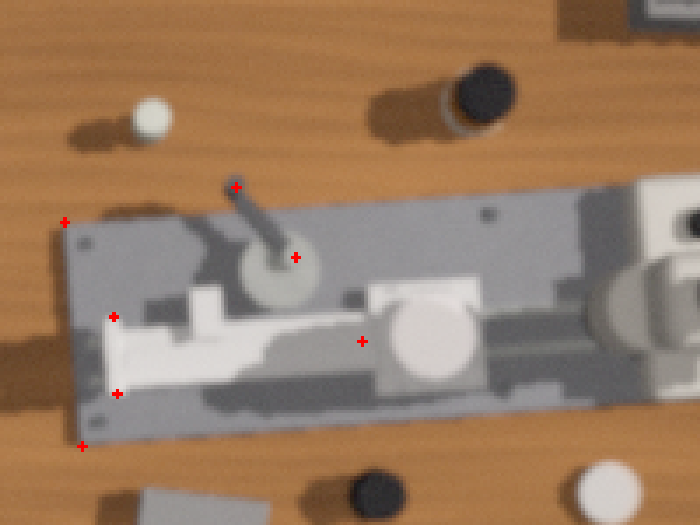

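Everything checks out. The pin is 59.8 mm from the axis (60 expected), the plate is at x≈−165, and the disc offset agrees with a cam angle of about 0.85. Next I go round on the base side, away from the microscope, with the fingers closing.

```bash
python3 -m inch '[[2.5,-4,-1,0,0,-0.1,0.3],[5,-8,-2,0,0,-0.2,1],[7.5,-12,-3,0,0,-0.3,1],[10,-16,-4,0,0,-0.4,1],[12.5,-20,-5,0,0,-0.5,1],[15,-24,-5,0,0,-0.6,1],[17.5,-28,-5,0,0,-0.7,1],[20,-32,-5,0,0,-0.8,1],[22.5,-36,-5,0,0,-0.9,1],[25,-40,-5,0,0,-1.0,1]]'
```

```text
t: 1.15
position: [0.3121, -0.1635, 0.2641]
ee_rot: [0.796, 0.606, 0.001, -0.0]
ft_force: [0.7, 0.3, -0.0]
finger_gap: 0.0202
```

```bash
python3 -m inch '[[2.6,2.1,0,0,0,-0.11,1],[5.2,4.2,0,0,0,-0.22,1],[7.9,6.2,0,0,0,-0.33,1],[10.5,8.3,0,0,0,-0.44,1],[13.1,10.4,0,0,0,-0.54,1],[15.7,12.5,0,0,0,-0.65,1],[18.3,14.5,0,0,0,-0.76,1],[21,16.6,0,0,0,-0.87,1],[23.6,18.6,0,0,0,-0.98,1],[26.2,20.7,0,0,0,-1.08,1]]'
python3 - <<'E'
from h import *
c=cam("wrist"); cv2.imwrite("pics/w1.png",c["img"][:,:,::-1]); s=c['s']; print(s)
import pickle;pickle.dump(c,open("w1.pkl","wb"))
E
```

```text
t: 2.15
position: [0.5822, 0.0349, 0.264]
ee_rot: [0.369, 0.929, 0.001, -0.0]
ft_force: [-0.5, -0.8, 0.7]
finger_gap: 0.0003
{'t': 2.15, 'joint_positions': array([-3.27937048e-02, -4.87460024e-02,  1.74521907e+00,  1.26683173e-03,
        1.44563564e+00, -8.47642435e-01]), 'qvel': array([ 3.64699543e-01,  6.33687498e-01, -6.03788148e-01, -5.11393520e-04,
       -3.80221070e-02, -6.22230560e-01]), 'joint_efforts': array([ -0.9562825 , -37.07349658, -34.26292419,   0.11399437,
         0.13848284,   0.50017694]), 'position': array([0.58221236, 0.03489651, 0.26398156]), 'ee_rot': array([ 3.69111602e-01,  9.29384831e-01,  5.04064197e-04, -4.55449945e-04]), 'ft_force': array([-0.45820641, -0.80157075,  0.6548841 ]), 'moment': array([ 0.04699849, -0.15660314,  0.02919887]), 'finger_gap': 0.0003334985567128435}
```

View pics/w1.png

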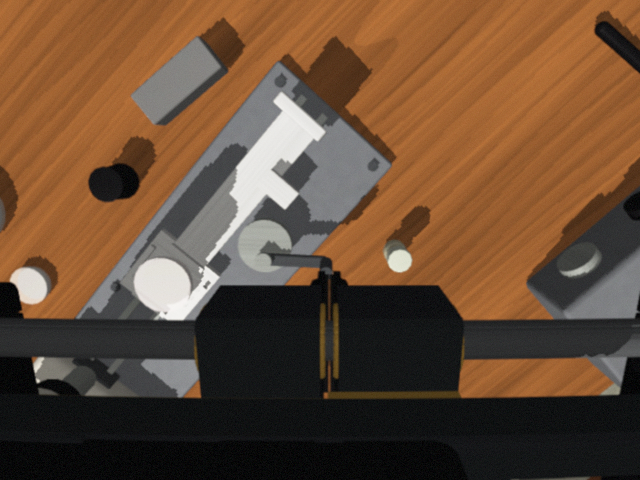

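The wrist view shows the lever running from its hub at (265,260) to the pin at (326,265). The vial is at (398,258) and the end plate at (300,115). I compare these with the model.

```bash
cat >> h.py <<'E'
O=np.array([0.5183,-0.0866,0]);ex=np.array([.09,-.9959,0]);ey=np.array([.9959,.09,0])
def T(x,y,z): return O+x/1000*ex+y/1000*ey+np.array([0,0,z/1000])
def st(P): P=np.atleast_2d(P)-O; return 1000*np.c_[P@ex,P@ey,P[:,2]]
E
python3 - <<'E'
from h import *
import pickle
np.set_printoptions(precision=1,suppress=True)
c=cam("wrist"); pickle.dump(c,open("w2.pkl","wb")); print(c['s']['position'],c['s']['qvel'].max())
im=c['img'][:,:,::-1].copy(); big=cv2.resize(im,None,fx=2,fy=2)
for p in [T(-190,-55,12),T(-190,95,12),T(-40,58,47),T(-164,25,74),T(-164,-25,74),T(-79.5,102.9,80),T(-79.5,102.9,47)]:
    u=proj(c,p)[0]*2; cv2.circle(big,tuple(int(round(t)) for t in u),2,(0,0,255),-1); 
big=big[100:600,200:900];cv2.imwrite("pics/w2.png",big)
E
```

```text
[0.6 0.  0.3] 0.11315809355709612
```

View pics/w2.png

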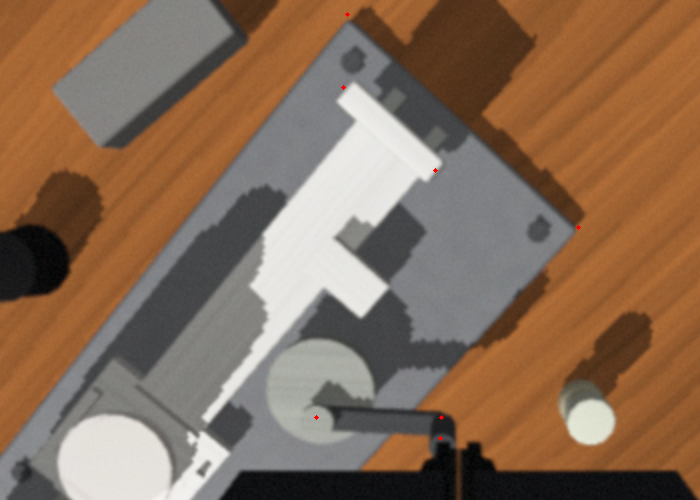

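The model fits the wrist view to about 2 mm. I lower behind the pin.

```bash
cat >> h.py <<'E'
from scipy.spatial.transform import Rotation as R
CA=T(-40,58,0)
def goal(th,back,z,rad=60,yawth=None):
    th0=th; t=np.sin(th)*ex+np.cos(th)*ey; l=-np.cos(th)*ex+np.sin(th)*ey
    p=CA+rad/1000*l-back/1000*t; p[2]=z
    y=th if yawth is None else yawth
    t=np.sin(y)*ex+np.cos(y)*ey
    return p,R.from_matrix(np.c_[-t,np.cross([0,0,-1.],-t),[0,0,-1.]])
def rel(p,r):
    s=readout.observe(); r0=R.from_quat(s['ee_rot'])
    return np.r_[100*r0.inv().apply(p-s['position']),(r0.inv()*r).as_rotvec()]
E
python3 - <<'E'
from h import *
np.set_printoptions(precision=3,suppress=True)
print(rel(*goal(.85,45,.06)),rel(*goal(.85,20,.06)))
E
```

```text
[-0.101 -0.347 20.325  0.001 -0.002  0.003] [-2.601 -0.354 20.319  0.001 -0.002  0.003]
```

```bash
python3 -m inch '[[0,-0.1,3,0,0,0,1],[-0.1,-0.2,6,0,0,0,1],[-0.1,-0.3,9,0,0,0,1],[-0.1,-0.35,12,0,0,0,1],[-0.1,-0.35,14.5,0,0,0,1],[-0.1,-0.35,17,0,0,0,1],[-0.1,-0.35,19,0,0,0,1],[-0.1,-0.35,20.3,0,0,0,1],[-0.1,-0.35,20.3,0,0,0,1],[-0.1,-0.35,20.3,0,0,0,1]]'
python3 - <<'E'
from h import *
np.set_printoptions(precision=3,suppress=True)
for n in("scene","top"):
  c=cam(n);a=c['img'][:,:,::-1];a=a[200:350,240:400] if n=="scene" else a[130:280,310:470]
  cv2.imwrite(f"pics/{n}1.png",cv2.resize(a,None,fx=4,fy=4,interpolation=cv2.INTER_CUBIC))
print(readout.observe()['position'],rel(*goal(.85,20,.06)))
E
```

```text
t: 3.25
position: [0.5813, 0.0327, 0.0609]
ee_rot: [0.37, 0.929, 0.001, -0.001]
ft_force: [-0.5, -0.1, 1.0]
finger_gap: 0.0005
[0.582 0.033 0.062] [-2.415 -0.065  0.189  0.002 -0.     0.002]
```

View pics/scene1.png

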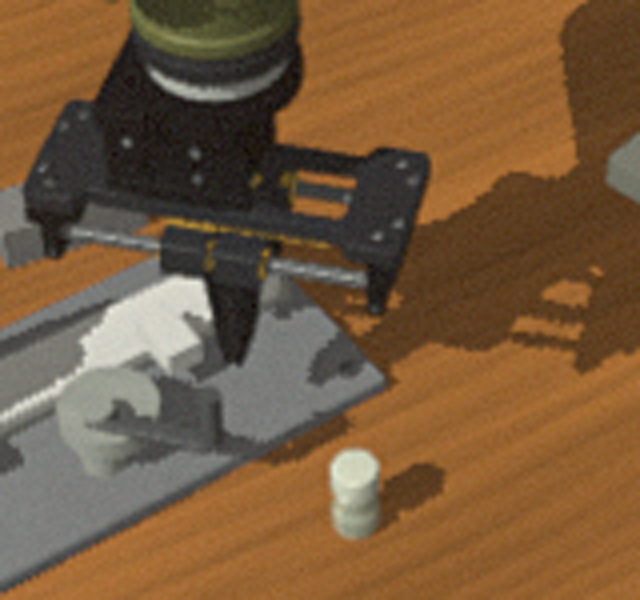

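View pics/top1.png

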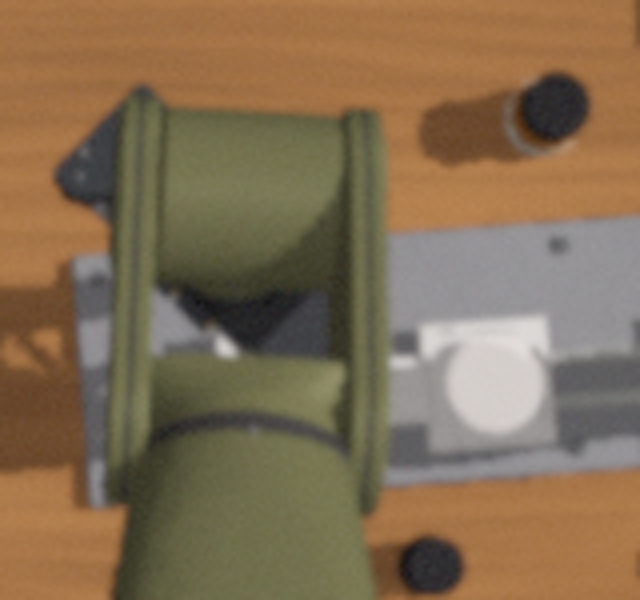

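Run:
```python
from h import *
np.set_printoptions(precision=2,suppress=True)
for b,th in [(38,.85),(30,.85),(23,.85),(18,.85),(16,.9),(16,1.0),(16,1.1),(16,1.2),(16,1.3),(16,1.4)]: print(rel(*goal(th,b,.057)))
```

```text
[-0.61 -0.06  0.49  0.   -0.    0.  ]
[-1.41 -0.06  0.49  0.   -0.    0.  ]
[-2.11 -0.07  0.49  0.   -0.    0.  ]
[-2.61 -0.07  0.49  0.   -0.    0.  ]
[-3.12  0.    0.49  0.   -0.    0.05]
[-3.73  0.1   0.49  0.   -0.    0.15]
[-4.35  0.14  0.49  0.   -0.    0.25]
[-4.97  0.11  0.49  0.   -0.    0.35]
[-5.58  0.02  0.49  0.   -0.    0.45]
[-6.19 -0.12  0.49  0.   -0.    0.55]
```

```bash
python3 -m inch '[[-0.6,0,0.4,0,0,0,1],[-1.4,0,0.4,0,0,0,1],[-2.1,0,0.4,0,0,0,1],[-2.6,0,0.4,0,0,0,1],[-3.1,0,0.4,0,0,0.05,1],[-3.7,0.1,0.4,0,0,0.15,1],[-4.3,0.1,0.4,0,0,0.25,1],[-5,0.1,0.4,0,0,0.35,1],[-5.6,0,0.4,0,0,0.45,1],[-6.2,-0.1,0.4,0,0,0.55,1]]'
python3 - <<'E'
from h import *
np.set_printoptions(precision=3,suppress=True)
for n in("scene","top"):
  c=cam(n);a=c['img'][:,:,::-1];a=a[200:350,240:400] if n=="scene" else a[130:280,310:470]
  cv2.imwrite(f"pics/{n}2.png",cv2.resize(a,None,fx=4,fy=4,interpolation=cv2.INTER_CUBIC))
s=readout.observe();print(s['position'],st(s['position']),s['ft_force'])
E
```

```text
t: 4.35
position: [0.6268, -0.0102, 0.0579]
ee_rot: [0.61, 0.792, 0.002, -0.001]
ft_force: [-1.6, 2.1, 0.8]
finger_gap: 0.0005
[ 0.627 -0.011  0.058] [[-65.592 115.079  57.844]] [-0.077 -0.099  0.139]
```

View pics/scene2.png

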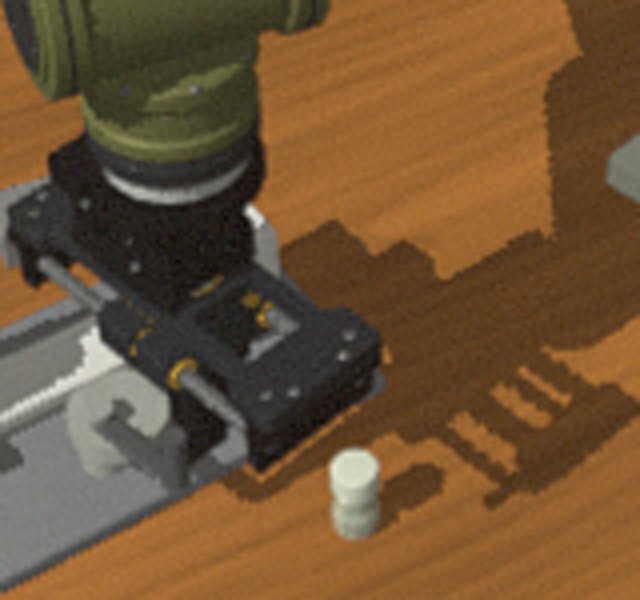

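The scene view shows the finger behind the pin at crop (180,470). The lever has swung, the contact force is 2–3 N and the vial is untouched.

Run:
```python
from h import *
np.set_printoptions(precision=2,suppress=True)
for i in range(1,11): print(rel(*goal(1.4+.1*i,16,.057)))
```

```text
[-0.56  0.07  0.08  0.   -0.    0.1 ]
[-1.18  0.13  0.08  0.   -0.    0.2 ]
[-1.8   0.14  0.08  0.   -0.    0.3 ]
[-2.42  0.08  0.08  0.   -0.    0.4 ]
[-3.02 -0.03  0.08  0.   -0.    0.5 ]
[-3.62 -0.21  0.08  0.   -0.    0.6 ]
[-4.19 -0.45  0.08  0.   -0.    0.7 ]
[-4.74 -0.74  0.07  0.   -0.    0.8 ]
[-5.26 -1.09  0.07  0.   -0.    0.9 ]
[-5.73 -1.48  0.07  0.   -0.    1.  ]
```

```bash
python3 -m inch '[[-0.6,0.1,0,0,0,0.1,1],[-1.2,0.1,0,0,0,0.2,1],[-1.8,0.1,0,0,0,0.3,1],[-2.4,0.1,0,0,0,0.4,1],[-3,0,0,0,0,0.5,1],[-3.6,-0.2,0,0,0,0.6,1],[-4.2,-0.45,0,0,0,0.7,1],[-4.7,-0.75,0,0,0,0.8,1],[-5.25,-1.1,0,0,0,0.9,1],[-5.7,-1.5,0,0,0,1.0,1]]'
python3 - <<'E'
from h import *
np.set_printoptions(precision=2,suppress=True)
c=cam("scene");a=c['img'][:,:,::-1][200:400,180:360]
cv2.imwrite("pics/scene3.png",cv2.resize(a,None,fx=3,fy=3,interpolation=cv2.INTER_CUBIC))
s=readout.observe();print(s['position'],st(s['position']),s['ft_force'])
for i in range(1,9): print(rel(*goal(2.4+.1*i,16,.057,yawth=min(2.4+.1*i,2.9))))
E
```

```text
t: 5.45
position: [0.6288, -0.0703, 0.0581]
ee_rot: [0.915, 0.404, 0.003, 0.0]
ft_force: [4.4, 0.2, -1.4]
finger_gap: 0.0006
[ 0.63 -0.07  0.06] [[ -5.65 110.93  58.07]] [ 3.04  0.38 -1.4 ]
[-0.59  0.02  0.1   0.   -0.    0.1 ]
[-1.21  0.09  0.1   0.   -0.    0.2 ]
[-1.83  0.1   0.1   0.   -0.    0.3 ]
[-2.45  0.05  0.1   0.   -0.    0.4 ]
[-3.06 -0.07  0.09  0.   -0.    0.5 ]
[-3.65 -0.24  0.09  0.   -0.    0.5 ]
[-4.23 -0.48  0.09  0.   -0.    0.5 ]
[-4.78 -0.77  0.09  0.   -0.    0.5 ]
```

View pics/scene3.png

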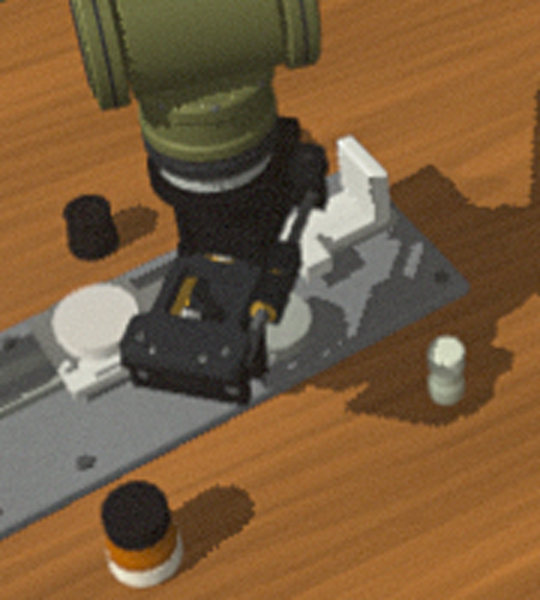

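```bash
python3 -m inch '[[-0.6,0,0.1,0,0,0.1,1],[-1.2,0.1,0.1,0,0,0.2,1],[-1.8,0.1,0.1,0,0,0.3,1],[-2.4,0.05,0.1,0,0,0.4,1],[-3.05,-0.05,0.1,0,0,0.5,1],[-3.65,-0.25,0.1,0,0,0.5,1],[-4.2,-0.5,0.1,0,0,0.5,1],[-4.5,-0.6,0.1,0,0,0.5,1],[-4.5,-0.6,0.1,0,0,0.5,1],[-4.5,-0.6,0.1,0,0,0.5,1]]'
python3 - <<'E'
from h import *
np.set_printoptions(precision=2,suppress=True)
c=cam("scene");a=c['img'][:,:,::-1][200:400,180:360]
cv2.imwrite("pics/scene4.png",cv2.resize(a,None,fx=3,fy=3,interpolation=cv2.INTER_CUBIC))
s=readout.observe();print(s['position'],st(s['position']),s['ft_force'])
E
```

```text
t: 6.5
position: [0.5929, -0.1003, 0.0565]
ee_rot: [0.986, 0.164, 0.002, -0.0]
ft_force: [0.6, -0.3, -0.4]
finger_gap: 0.0008
[ 0.59 -0.1   0.06] [[20.37 73.05 56.44]] [-0.26 -0.05  0.24]
```

View pics/scene4.png

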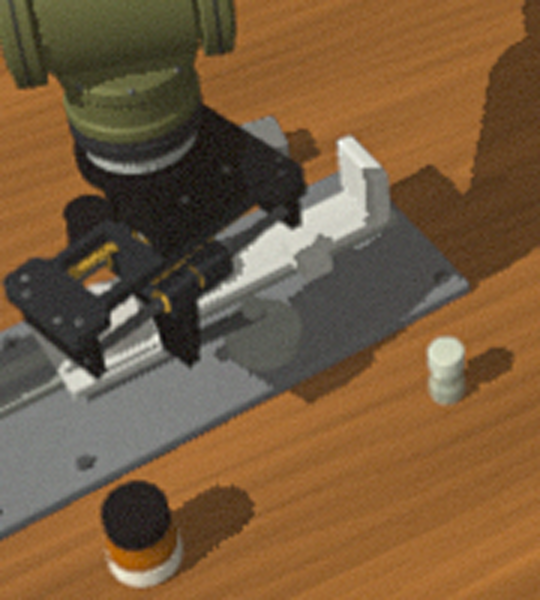

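The lever now points along station +x and the finger is at (20,73), so the pin is at y≈57. I back off, lift and look.

```bash
python3 -m inch '[[0.7,0,0,0,0,0,1],[1.5,0,0,0,0,0,1],[2,0,-1,0,0,0,1],[2,0,-4,0,0,0,1],[2,0,-7,0,0,0,1],[2,0.5,-10,0,0,0,1],[2,2,-13,0,0,0,1],[2,4,-15,0,0,0,1],[2,6,-15,0,0,0,1],[2,8,-15,0,0,0,1]]'
python3 - <<'E'
from h import *
np.set_printoptions(precision=3,suppress=True)
s=readout.observe();print(s['position'],st(s['position']),s['ft_force'],R.from_quat(s['ee_rot']).as_matrix())
c=cam("scene");a=c['img'][:,:,::-1][200:400,180:360]
cv2.imwrite("pics/scene5.png",cv2.resize(a,None,fx=3,fy=3,interpolation=cv2.INTER_CUBIC))
c=cam("wrist");cv2.imwrite("pics/w5.png",c['img'][:,:,::-1])
E
```

```text
t: 7.55
position: [0.638, -0.1707, 0.2068]
ee_rot: [0.986, 0.164, 0.002, 0.0]
ft_force: [-0.3, 0.3, -0.8]
finger_gap: 0.0001
[ 0.638 -0.171  0.207] [[ 94.517 111.597 206.789]] [-0.316  0.257 -0.77 ] [[ 0.946  0.324  0.004]
 [ 0.324 -0.946  0.   ]
 [ 0.003  0.001 -1.   ]]
```

View pics/scene5.png

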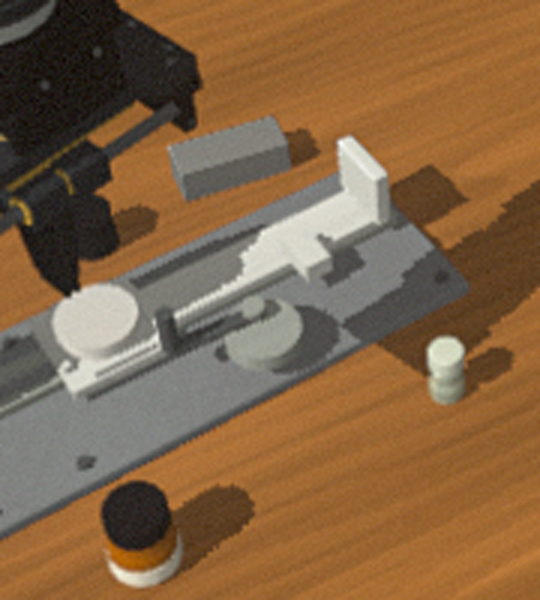

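View pics/w5.png

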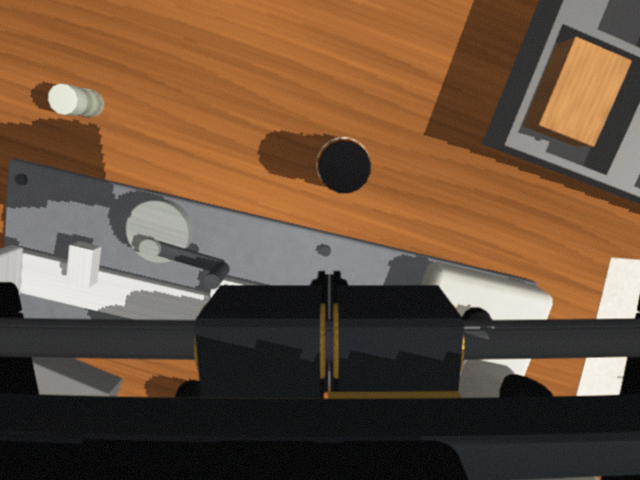

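My sideways shift went toward the microscope, because tool +y is station +x. Nothing was touched and the force is about 0, so I back out the same way. Measuring the cam angle first.

Run:
```python
from h import *
np.set_printoptions(precision=3,suppress=True)
c=cam("scene")
# scene crop px: pin top (165,311), pin base(170,350), plate top corners
f=lambda L:[((x+.5)/3-.5+180,(y+.5)/3-.5+200) for x,y in L]
P=onz(c,f([(166,312),(343,142),(382,170),(95,312)]),[.08,.074,.074,.05]);S=st(P);print(S)
v=S[0]-[-40,58,80];print(np.hypot(*v[:2]),np.pi-np.arctan2(v[1],v[0]))
s=readout.observe();r0=R.from_quat(s['ee_rot'])
tgt=T(-60,112,210)
print(100*r0.inv().apply(tgt-s['position']))
```

```text
[[  19.837   53.496   80.   ]
 [-159.028  -21.062   74.   ]
 [-165.976   18.954   74.   ]
 [  49.684    0.756   50.   ]]
60.006416297601206 3.216719526699946
[  3.809 -14.952  -0.578]
```

Run:
```python
from h import *
np.set_printoptions(precision=3,suppress=True)
r=R.from_matrix(np.c_[-ex,np.cross([0,0,-1.],-ex),[0,0,-1.]])
for p in [T(-20,112,215),T(-60,100,215),T(-205,0,200)]: print(rel(p,r))
```

```text
[  2.866 -11.066  -1.087  -0.002  -0.001  -1.333]
[  2.643 -15.236  -1.077  -0.002  -0.001  -1.333]
[ -3.656 -31.68    0.464  -0.002  -0.001  -1.333]
```

```bash
python3 -m inch '[[1,-3.5,-0.5,0,0,0,1],[2,-7,-1,0,0,-0.1,1],[2.8,-11,-1,0,0,-0.25,1],[2.6,-15,-1,0,0,-0.4,1],[1.4,-18.5,-0.5,0,0,-0.56,1],[0.2,-22,0,0,0,-0.72,1],[-1.1,-25,0,0,0,-0.88,1],[-2.4,-28.5,0.4,0,0,-1.03,1],[-3.7,-31.7,0.4,0,0,-1.18,1],[-3.7,-31.7,0.4,0,0,-1.33,1]]'
python3 - <<'E'
from h import *
np.set_printoptions(precision=2,suppress=True)
s=readout.observe();print(s['position'],st(s['position']),s['ft_force'])
c=cam("wrist");cv2.imwrite("pics/w6.png",c['img'][:,:,::-1])
r=R.from_matrix(np.c_[-ex,np.cross([0,0,-1.],-ex),[0,0,-1.]])
for p in [T(-205,0,54),T(-180,0,54)]: print(rel(p,r))
E
```

```text
t: 8.7
position: [0.4959, 0.1203, 0.1986]
ee_rot: [0.683, 0.731, -0.001, -0.003]
ft_force: [0.1, -0.2, 0.1]
finger_gap: 0.0005
[0.5  0.12 0.2 ] [[-208.08   -3.72  198.55]] [ 0.08 -0.16  0.06]
[-0.23  0.34 14.48 -0.   -0.   -0.02]
[-2.73  0.38 14.48 -0.   -0.   -0.02]
```

View pics/w6.png

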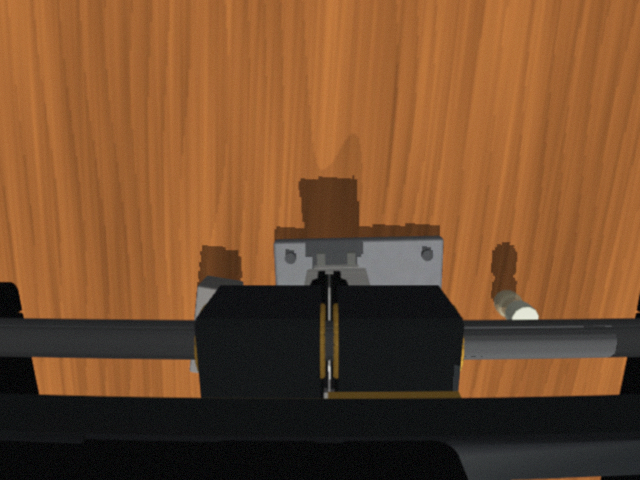

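The wrist view shows the bed's rear edge square to the hand and the plate centred at about (337,270). I lower behind it.

```bash
python3 -m inch '[[0,0.1,2.5,0,0,0,1],[0,0.2,5,0,0,-0.02,1],[0,0.3,7.5,0,0,-0.02,1],[0,0.35,10,0,0,-0.02,1],[0,0.35,12.5,0,0,-0.02,1],[0,0.35,14,0,0,-0.02,1],[0,0.35,14.5,0,0,-0.02,1],[0,0.35,14.5,0,0,-0.02,1],[-0.5,0.35,14.5,0,0,-0.02,1],[-1,0.35,14.5,0,0,-0.02,1]]'
python3 - <<'E'
from h import *
np.set_printoptions(precision=2,suppress=True)
s=readout.observe();print(s['position'],st(s['position']),s['ft_force'])
c=cam("scene");a=c['img'][:,:,::-1][200:400,180:360]
cv2.imwrite("pics/scene7.png",cv2.resize(a,None,fx=3,fy=3,interpolation=cv2.INTER_CUBIC))
r=R.from_matrix(np.c_[-ex,np.cross([0,0,-1.],-ex),[0,0,-1.]])
for p in [T(-180,0,54),T(-130,0,54),T(-80,0,54)]: print(rel(p,r))
E
```

```text
t: 9.75
position: [0.5017, 0.1097, 0.0553]
ee_rot: [0.674, 0.738, 0.0, -0.001]
ft_force: [0.3, -0.2, 0.2]
finger_gap: 0.0004
[0.5  0.11 0.06] [[-196.98    1.17   55.3 ]] [ 0.27 -0.23  0.19]
[-1.64 -0.11  0.12 -0.   -0.    0.  ]
[-6.64 -0.11  0.11 -0.   -0.    0.  ]
[-11.64  -0.11   0.09  -0.    -0.     0.  ]
```

View pics/scene7.png

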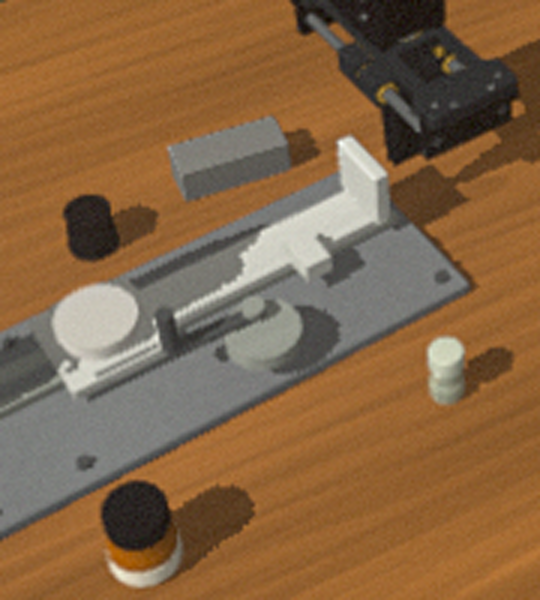

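```bash
python3 -m inch '[[-0.5,-0.1,0,0,0,0,1],[-1,-0.1,0,0,0,0,1],[-1.5,-0.1,0,0,0,0,1],[-2,-0.1,0,0,0,0,1],[-2.6,-0.1,0,0,0,0,1],[-3.2,-0.1,0,0,0,0,1],[-3.8,-0.1,0,0,0,0,1],[-4.4,-0.1,0,0,0,0,1],[-5,-0.1,0,0,0,0,1],[-5.5,-0.1,0,0,0,0,1]]'
python3 - <<'E'
from h import *
np.set_printoptions(precision=2,suppress=True)
s=readout.observe();print(s['position'],st(s['position']),s['ft_force'])
c=cam("scene");a=c['img'][:,:,::-1][200:400,180:360]
cv2.imwrite("pics/scene8.png",cv2.resize(a,None,fx=3,fy=3,interpolation=cv2.INTER_CUBIC))
r=R.from_matrix(np.c_[-ex,np.cross([0,0,-1.],-ex),[0,0,-1.]])
for p in [T(-80,0,54)]: print(rel(p,r))
E
```

```text
t: 10.8
position: [0.5059, 0.0536, 0.0552]
ee_rot: [0.675, 0.738, 0.0, -0.001]
ft_force: [-0.3, 3.2, 2.7]
finger_gap: 0.0007
[0.51 0.05 0.06] [[-140.79    0.24   55.17]] [-0.3   3.21  2.74]
[-6.01 -0.02  0.1  -0.   -0.   -0.  ]
```

View pics/scene8.png

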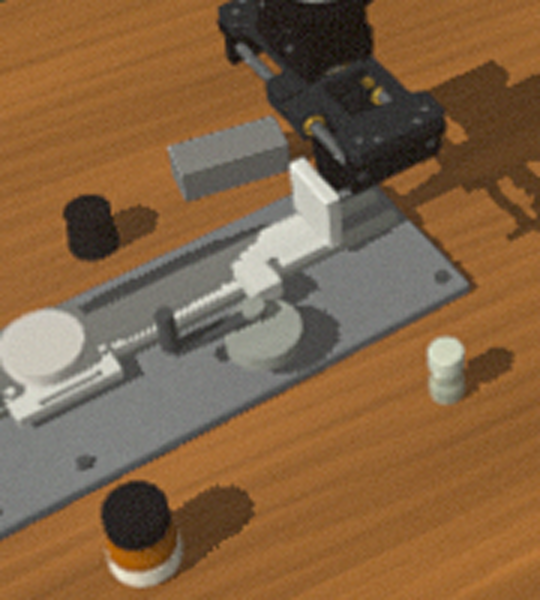

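The carriage has moved about 40 mm past the cam at 3 N. The dish is seated and the lever pin is still at (168,325).

```bash
python3 -m inch '[[-0.6,0,0,0,0,0,1],[-1.2,0,0,0,0,0,1],[-1.8,0,0,0,0,0,1],[-2.4,0,0,0,0,0,1],[-3,0,0,0,0,0,1],[-3.6,0,0,0,0,0,1],[-4.2,0,0,0,0,0,1],[-4.7,0,0,0,0,0,1],[-5.1,0,0,0,0,0,1],[-5.4,0,0,0,0,0,1]]'
python3 - <<'E'
from h import *
np.set_printoptions(precision=2,suppress=True)
s=readout.observe();print(s['position'],st(s['position']),s['ft_force'])
r=R.from_matrix(np.c_[-ex,np.cross([0,0,-1.],-ex),[0,0,-1.]])
for p in [T(-80,0,54)]: print(rel(p,r))
E
```

```text
t: 11.85
position: [0.5108, -0.0012, 0.055]
ee_rot: [0.675, 0.738, -0.0, -0.001]
ft_force: [0.7, 2.9, 1.9]
finger_gap: 0.0002
[ 0.51 -0.    0.06] [[-85.72   0.19  55.  ]] [0.68 2.9  1.93]
[-0.57 -0.02  0.1  -0.   -0.   -0.  ]
```

```bash
python3 -m inch '[[-0.1,0,0,0,0,0,1],[-0.2,0,0,0,0,0,1],[-0.3,0,0,0,0,0,1],[-0.4,0,0,0,0,0,1],[-0.5,0,0,0,0,0,1],[-0.6,0,0,0,0,0,1],[-0.6,0,0,0,0,0,1],[-0.7,0,0,0,0,0,1],[-0.7,0,0,0,0,0,1],[-0.7,0,0,0,0,0,1]]'
python3 - <<'E'
from h import *
np.set_printoptions(precision=2,suppress=True)
s=readout.observe();print(st(s['position']),s['ft_force'])
c=cam("scene");a=c['img'][:,:,::-1][200:400,150:360]
cv2.imwrite("pics/scene9.png",cv2.resize(a,None,fx=3,fy=3,interpolation=cv2.INTER_CUBIC))
E
```

```text
t: 12.85
position: [0.5113, -0.0067, 0.0551]
ee_rot: [0.675, 0.738, 0.001, -0.002]
ft_force: [-0.0, 9.4, 3.4]
finger_gap: 0.0005
[[-80.23   0.21  55.06]] [-0.02  9.44  3.37]
```

View pics/scene9.png

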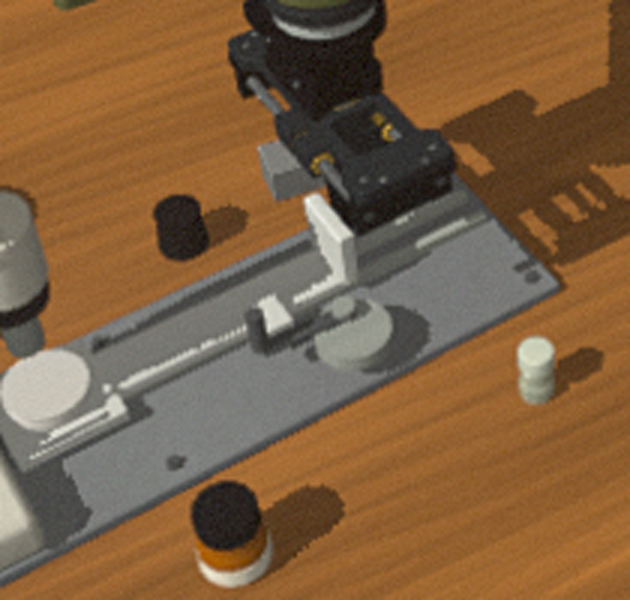

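The force has risen to 9.4 N at x −80, as expected at the stop. One more small push should confirm it.

```bash
python3 -m inch '[[-0.1,0,0,0,0,0,1],[-0.2,0,0,0,0,0,1],[-0.3,0,0,0,0,0,1],[-0.3,0,0,0,0,0,1],[-0.4,0,0,0,0,0,1],[-0.4,0,0,0,0,0,1],[-0.4,0,0,0,0,0,1],[-0.4,0,0,0,0,0,1],[-0.4,0,0,0,0,0,1],[-0.4,0,0,0,0,0,1]]'
python3 - <<'E'
from h import *
np.set_printoptions(precision=2,suppress=True)
s=readout.observe();print(st(s['position']),s['ft_force'])
E
```

```text
t: 13.9
position: [0.5113, -0.0067, 0.0552]
ee_rot: [0.675, 0.738, 0.004, -0.005]
ft_force: [-0.4, 19.1, 4.8]
finger_gap: 0.0004
[[-80.19   0.23  55.18]] [-0.4  19.12  4.76]
```

No movement at 19 N, so the carriage is home. I retreat straight back and lift.

```bash
python3 -m inch '[[0.5,0,0,0,0,0,1],[1.5,0,0,0,0,0,1],[3,0,0,0,0,0,1],[4.5,0,-1,0,0,0,1],[6,0,-4,0,0,0,1],[8,0,-8,0,0,0,1],[10,0,-11,0,0,0,1],[12,0,-14,0,0,0,1],[13,0,-15,0,0,0,1],[13,0,-15,0,0,0,1]]' 
python3 -m inch '[[3,0,0,0,0,0,1],[6,0,0,0,0,0,1],[9,0,0,0,0,0,1],[12,0,0,0,0,0,1],[14,0,0,0,0,0,1],[14,0,0,0,0,0,1],[14,0,0,0,0,0,1],[14,0,0,0,0,0,1],[14,0,0,0,0,0,1],[14,0,0,0,0,0,1]]'
python3 - <<'E'
from h import *
np.set_printoptions(precision=2,suppress=True)
s=readout.observe();print(st(s['position']),s['ft_force'],abs(s['qvel']).max())
c=cam("scene");a=c['img'][:,:,::-1][200:400,150:360]
cv2.imwrite("pics/scene10.png",cv2.resize(a,None,fx=3,fy=3,interpolation=cv2.INTER_CUBIC))
c=cam("top");a=c['img'][:,:,::-1][130:330,130:530]
cv2.imwrite("pics/top10.png",cv2.resize(a,None,fx=2,fy=2,interpolation=cv2.INTER_CUBIC))
E
```

```text
t: 14.9
position: [0.501, 0.1223, 0.209]
ee_rot: [0.674, 0.738, 0.005, -0.004]
ft_force: [-0.5, -0.3, -0.9]
finger_gap: 0.0003
t: 15.9
position: [0.4886, 0.2609, 0.2106]
ee_rot: [0.675, 0.738, 0.005, -0.004]
ft_force: [-0.1, 0.4, 0.3]
finger_gap: 0.0003
[[-348.72    1.67  210.6 ]] [-0.11  0.43  0.34] 0.005752637312803487
```

View pics/scene10.png

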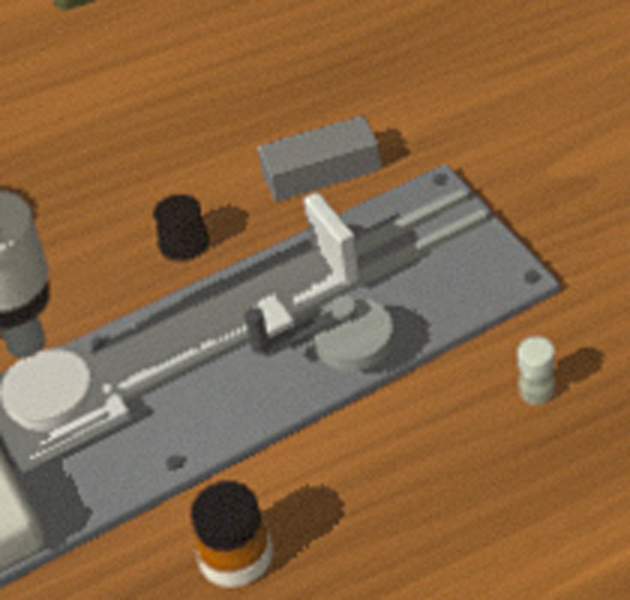

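View pics/top10.png

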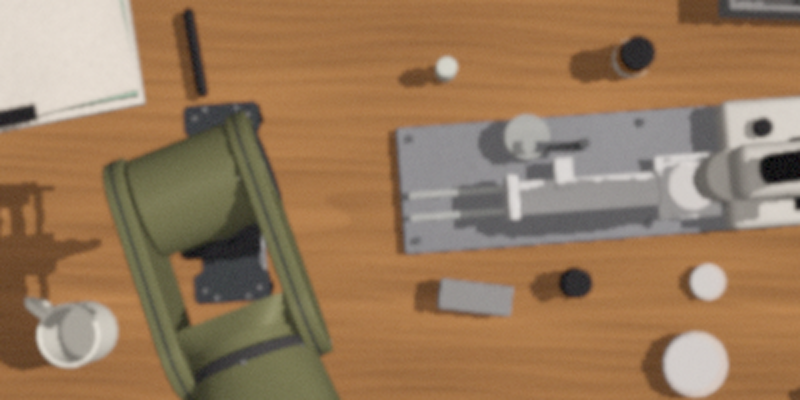

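Run:
```python
from h import *
np.set_printoptions(precision=1,suppress=True)
c=cam("scene")
g=lambda x,y,o:((x+.5)/3-.5+o,(y+.5)/3-.5+200)
S=st(onz(c,[g(343,142,180),g(310,198,150),g(382,170,180),g(351,233,150),g(256,314,150),g(45,385,150)],[.074,.074,.074,.074,.08,.05]));print(S)
v=S[4]-[-40,58,80];print(np.pi-np.arctan2(v[1],v[0]))
from cell import finish_job; print(finish_job())
```

```text
[[-159.   -21.1   74. ]
 [ -60.3  -22.3   74. ]
 [-166.    19.    74. ]
 [ -66.7   22.8   74. ]
 [  20.6   55.    80. ]
 [ 150.4    5.    50. ]]
3.1912061485891074
the job is handed in; nothing more can be done
None
```

I swung the lever clockwise with closed fingers behind its pin, then pushed the carriage home by its end plate. I backed off and handed the job in at about 16 s of the 54 s allowed. `finish_job()` gives no verdict, so whether it passed isn't confirmed.

- **Cam:** about 3.2 rad when measured after the swing and 3.19 rad at the end, inside the 2.69–3.59 window. The contact force stayed around 3–4 N.
- **Carriage:** the plate moved about 99 mm by camera. A further push reached 19 N with no movement, so it is against the stop.
- **Dish:** it looks upright in its nest under the objective, at station x ≈ 150.
- **Bystanders:** the vial, jar, slide box and loupe look unmoved in the last pictures, by eye only. The arm hid the clip case in the last top view and I did not compare the mug and marker with their start positions; the wrist force showed no contact.
- **Hand:** clear and at rest, with a force reading of about 0.

After the swing I made one mistake: I retreated sideways in the wrong direction, toward the microscope. There was no contact (force about 0), and I backed out at once.

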